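# Set the tiles on the curved sensor carrier with one fingertip stroke

## Robot

A 6-joint arm with a two-finger parallel gripper is mounted at the origin on the work surface. World frame = base frame: x ahead of the robot, y to its left, z up, the work surface at z = 0. Lengths are in m, angles in degrees, forces in N, time in s.
With the tool pointing down it reaches from about 0.325 to 0.75 m from the base axis. Payload 7.6 kg.
Tool frame: the origin (TCP) lies at the very end of the fingers, on their centre line; the grasp point (between the pads) lies 19 mm behind it; z points along the fingers, y is the line along which they close (so a half turn about z gives the same grasp; the last joint's range is limited). The gripper opens to 85 mm and grips with 20 to 120 N. Pads are 22 mm wide; open, the fingers measure 114 mm over their backs; the gripper's body (76 mm by 85 mm) begins 54 mm behind the grasp point. The pads swing forward as they close: fully open they stand 13 mm farther back than shut.
Start: joints at [-71.866, 2.991, 80.254, -0, 96.75, -4.028], TCP at [0.198, -0.486, 0.231] pointing down, gripper open.
Joint ranges: [-166.34, 166.34], [-52.06, 124.39], [6.96, 135.62], [-60.46, 240.46], [14.63, 156.25], [-167.68, 167.68]. Speed limits (degrees/s): [147.25, 147.25, 172.46, 180, 180, 180].

## Interface

Orientations are given as a 3x3 rotation matrix whose columns are the frame's x, y, z axes.
In Python, from bench import telemetry, cams, workorder gives the robot as it stands.
- The arm moves only by the tool apply_moves, never from a script. Its argument "commands" is a list of rows, each a list of 7 numbers: the shift along the tool's x, y, z normalised to -1 to 1, where 1 is 30 mm, then the turn, a rotation vector about the tool's x, y, z normalised to -1 to 1, where 1 is 5 degrees, then the closure, from -1 (fully open) to 1 (shut). In form: [[tx, ty, tz, ax, ay, az, jaw], ...]. A call has 1 to 20 rows; each row shifts and turns the commanded pose from where the row before left it, along the tool's axes as they then stand; what a row does not reach is not made up. A row lasts 1/10 s, in which the tool goes at most 50 mm and 8.59 degrees, less where a joint would pass 70% of its speed; a pose out of reach is approached as far as the arm can. A call with a number of a shift or a turn outside -1 to 1 is refused whole. A call with a gripper value outside its range is refused whole. The fingers move at their own pace and stop on an object; "squeeze" is the grip in N (left out, the last holds). Time passes only in rows, so rows that do not move let the fingers close. It gives the time, the measured TCP pose, the force, the opening and the grip force at its end, in the units of the state.
- telemetry.observe(): the state, without advancing time (a new reading comes with each control period).
- cams.grab_frame(name): name is "side" or "top"; returns a dict with "pixels" (400x640x3 uint8, red, green, blue), "z_map" (400x640 float32, m along the optical axis (not along the pixel's ray), 0 where there is no reading), "fx", "fy", "cx", "cy" (pixels), "R" (3x3) and "t" (3): a world point X has camera coordinates R X + t. Camera axes: x right, y down, z forward; pixel columns grow to the right and rows downward; lengths in m; the calibration is good to about 2 mm. A picture is of the moment at which its call begins.
- workorder.hand_in(): hands the job in; it is judged then, once.
The state is a dict: "time_s": time; "joint_pos": joint angles; "joint_vel": joint speeds; "tau": joint torques, N m; "position": TCP position; "tool_rot": TCP orientation; "wrist_force": force on the tool from outside, world axes, zero at the start; "moment": the same for the moment, N m; "grip_width": finger opening in m; "finger_force": force on a finger pad.
Only numpy, scipy, OpenCV 4.12 (cv2) and the standard library are available. Lean on these libraries where they do the work, as an engineer would, in place of code of your own. Each camera call takes 0.05 s, during which the arm holds its last target. There are 200 camera calls.

## Task

The five dark sensor tiles on the white curved carrier have just been glued and need setting: with the shut fingertips press the first tile, the one by the round post, lightly down on the springs, then stroke along the middle of the arc over every tile to the fifth one by the oblong block, in one pass without letting the carrier spring back up. Finish still holding that fifth tile lightly pressed down and keep still; press gently all along, a few millimetres of spring and no more than 9, do not grip or pull up the carrier, and leave everything else on the bench where it stands.

Things in the scene. Friction and masses are not known exactly. Their poses are not given: they have to be found in the camera images.
- jig: Dark metal base plate 250 (x) x 145 (y) x 15 mm, fixed; origin at the centre of its underside on the bench, z up. Two steel posts, tops 55 mm above the bench, stand beyond the ends of the white arc-shaped carrier, 40 mm from the end tiles' centres: round (20 mm across, x -90, y -61 mm) by the first tile, an oblong block (36 (x) x 16 mm, x +90, y -61 mm) by the fifth.
- carrier (a joint): How far (m) the white carrier is pressed straight down on its springs: 0 at rest, negative if pulled up; 700 N/m, damped, stop at 14 mm; it stays level wherever pressed. 30 mm wide, 8 mm thick, flat top 45 mm above the bench; middle line an arc of radius 90 mm, 144 degrees, about the jig's x 0, y -67.5 mm. Beside it nothing within 40 mm of that line is higher, save the posts.
- tile1 (a point): Middle of the top face of the first dark sensor tile (28 mm along the arc, 22 mm across, flush with the carrier's top), counted from the round post. Axes as the jig's; moves down with the carrier. Tile centres are 30 degrees (47 mm) apart on the arc. The end next to the round post.
- tile2 (a point): Middle of the top face of the second dark sensor tile (28 mm along the arc, 22 mm across, flush with the carrier's top), counted from the round post. Axes as the jig's; moves down with the carrier. Tile centres are 30 degrees (47 mm) apart on the arc.
- tile3 (a point): Middle of the top face of the third dark sensor tile (28 mm along the arc, 22 mm across, flush with the carrier's top), counted from the round post. Axes as the jig's; moves down with the carrier. Tile centres are 30 degrees (47 mm) apart on the arc.
- tile4 (a point): Middle of the top face of the fourth dark sensor tile (28 mm along the arc, 22 mm across, flush with the carrier's top), counted from the round post. Axes as the jig's; moves down with the carrier. Tile centres are 30 degrees (47 mm) apart on the arc.
- tile5 (a point): Middle of the top face of the fifth dark sensor tile (28 mm along the arc, 22 mm across, flush with the carrier's top), counted from the round post. Axes as the jig's; moves down with the carrier. Tile centres are 30 degrees (47 mm) apart on the arc. The end next to the oblong block.
- gap1 (a point): Point on the carrier's top, on the arc's middle line, halfway between the first and second tiles.
- gap2 (a point): Point on the carrier's top, on the arc's middle line, halfway between the second and third tiles.
- gap3 (a point): Point on the carrier's top, on the arc's middle line, halfway between the third and fourth tiles.
- gap4 (a point): Point on the carrier's top, on the arc's middle line, halfway between the fourth and fifth tiles.
- vial: Bystander: small capped glass vial, 18 mm across, 36 mm tall, standing on the jig's base plate in the hollow of the arc. Origin at the centre of its underside.
- dropper: Bystander: small amber bottle, 36 mm across, 65 mm tall, beside the jig's block end. Origin at the centre of its underside.
- dish: Bystander: clear shallow dish, 84 mm across, 16 mm tall, beside the jig's round-post end. Origin at the centre of its underside.
- tweezers: Bystander: steel tweezers, about 130 mm long, 6 mm high, lying along the outer side of the arc. Origin at the centre of its underside (roughly mid-length).
- driver: Bystander: screwdriver with a black handle, 150 mm long, lying along the jig's other long side. Origin at the centre of its underside (roughly mid-length).
- bigbottle: Bystander: large amber bottle with a blue cap, 90 mm across, 200 mm tall, at the left of the bench. Origin at the centre of its underside.
- tipbox: Bystander: white box of pipette tips with a yellow top, 120 x 85 x 61 mm, at the right of the bench. Origin at the centre of its underside.

How it is judged (in metres and radians):
On the way, in this order (a step that is already met when the one before it is completed fails the run):
1. the fingertips press the first tile lightly down (horizontal distance between the grasp point and tile1 below 0.014 m and value of joint carrier above 0.001 m and contact force between the fingers and jig above 0.3 N), for 0.1 s.
2. the fingertips press the second tile lightly down (horizontal distance between the grasp point and tile2 below 0.014 m and value of joint carrier above 0.001 m and contact force between the fingers and jig above 0.3 N), for 0.1 s.
3. the fingertips press the third tile lightly down (horizontal distance between the grasp point and tile3 below 0.014 m and value of joint carrier above 0.001 m and contact force between the fingers and jig above 0.3 N), for 0.1 s.
4. the fingertips press the fourth tile lightly down (horizontal distance between the grasp point and tile4 below 0.014 m and value of joint carrier above 0.001 m and contact force between the fingers and jig above 0.3 N), for 0.1 s.
5. the fingertips press the fifth tile lightly down (horizontal distance between the grasp point and tile5 below 0.014 m and value of joint carrier above 0.001 m and contact force between the fingers and jig above 0.3 N), for 0.1 s.
At the end, for the whole second after the job is handed in: The fingertips rest within 14 mm of the middle of the fifth tile (by the oblong block) and hold the carrier 1 to 10 mm down, still; all bystanders are within 10 mm of where they stood (all of step 5 and value of joint carrier below 0.01 m and velocity of joint carrier between -0.01 and 0.01 m/s and distance of each of vial, dropper, dish, tweezers, driver, bigbottle, tipbox from where it was at the start of the episode below 0.01 m); the arm keeps its last pose, push and grip.
It fails at once if the press was not gentle: the carrier more than 10 mm down, or over 20 N from the fingers on the jig (value of joint carrier above 0.01 m or contact force between the fingers and jig above 20 N).
It fails at once if the carrier was pulled up, or taken between the fingers instead of touched on top (value of joint carrier below -0.003 m or ((horizontal distance between the grasp point and gap1 below 0.02 m or horizontal distance between the grasp point and gap2 below 0.02 m or horizontal distance between the grasp point and gap3 below 0.02 m or horizontal distance between the grasp point and gap4 below 0.02 m or horizontal distance between the grasp point and tile2 below 0.02 m or horizontal distance between the grasp point and tile3 below 0.02 m or horizontal distance between the grasp point and tile4 below 0.02 m or horizontal distance between the grasp point and tile1 below 0.02 m or horizontal distance between the grasp point and tile5 below 0.02 m) and z of the grasp point in the frame of tile3 below 0.006 m)).
It fails at once if the stroke was broken: the fingertips were low over the row between its end tiles with the carrier sprung back up ((horizontal distance between the grasp point and gap1 below 0.01 m or horizontal distance between the grasp point and gap2 below 0.01 m or horizontal distance between the grasp point and gap3 below 0.01 m or horizontal distance between the grasp point and gap4 below 0.01 m or horizontal distance between the grasp point and tile2 below 0.01 m or horizontal distance between the grasp point and tile3 below 0.01 m or horizontal distance between the grasp point and tile4 below 0.01 m) and z of the grasp point in the frame of tile3 below 0.031 m and value of joint carrier below 0.0005 m).
It fails at once if a bystander was moved, carried or knocked over (distance of any of vial, dropper, dish, tweezers, driver, bigbottle, tipbox from where it was at the start of the episode above 0.01 m or angle between any of vial, dropper, bigbottle, tipbox's own z axis and vertical above 0.3 rad).
It also fails if it takes over 43 s, if anything falls off the work surface, if the arm or the gripper's body presses on something with over 40 N, if the wrist force passes 120 N, or if a joint passes its speed limit or range.

## Working session

There is one attempt and no reset: what is moved stays moved. The work goes in short steps, Python scripts to look and compute and a tool call to move; the robot and the scene stay as the last step left them, time stands still between calls to the robot, and variables do not carry over. Pictures are saved under pics/ and viewed, at most 10 in all, crops included, and the job is handed in when it is done.

Besides the shell and the picture viewer there is one more tool, called after "Request:" in YAML: its name, and indented under it one key for each argument. apply_moves: Moves the arm, as the interface text tells. Scaled input: -1 to 1 covers 30 mm each way for a shift and 5 degrees each way for a turn. Its arguments: {"type":"object","properties":{"commands":{"type":"array"},"squeeze":{"type":"number"}},"required":["commands"]}

```bash
mkdir -p pics; python3 - <<'E'
from bench import telemetry,cams
import cv2,numpy as np
s=telemetry.observe();print(s)
for n in("top","side"):
    f=cams.grab_frame(n);cv2.imwrite(f"pics/{n}0.png",f["pixels"][...,::-1]);np.savez(f"{n}0.npz",**f)
    print(n,f["fx"],f["fy"],f["cx"],f["cy"],f["R"],f["t"])
E
```

```text
{'time_s': 0.0, 'joint_pos': array([-7.18680888e+01,  3.02576665e+00,  8.03148133e+01, -1.08328638e-03,
        9.67500871e+01, -4.02873514e+00]), 'joint_vel': array([-0.04479789, -0.0589318 , -0.04958159, -0.0588594 , -0.01366247,
       -0.13048891]), 'tau': array([ 6.71101880e-04, -3.81670189e+01, -3.60187662e+01, -7.20326830e-05,
        6.13824712e-03,  1.40024031e-05]), 'position': array([ 0.19794368, -0.48591504,  0.23046989]), 'tool_rot': array([[ 9.26130743e-01,  3.77202315e-01, -5.10307333e-04],
       [ 3.77202649e-01, -9.26129536e-01,  1.49801498e-03],
       [ 9.24440268e-05, -1.57984701e-03, -9.99998748e-01]]), 'wrist_force': array([ 0.23715256, -0.3657667 , -0.75001903]), 'moment': array([-0.0383312 ,  0.00938535, -0.02474303]), 'finger_force': 0.0, 'grip_width': 0.08553584581568095}
top 411.64734550695016 411.64734550695016 323.09164216939155 201.54859549528754 [[-0.00595889 -0.99991741  0.01138716]
 [-0.99066125  0.00435179 -0.13627676]
 [ 0.13621595 -0.01209287 -0.99060536]] [-0.0121211   0.59949473  1.39424722]
side 397.4698656630871 397.4698656630871 317.7057957998472 197.02803597019434 [[-0.93430576 -0.35634177  0.00965914]
 [-0.23384999  0.59223876 -0.77108199]
 [ 0.2690482  -0.72268513 -0.6366626 ]] [0.53150433 0.18253838 0.98710932]
```

View pics/top0.png

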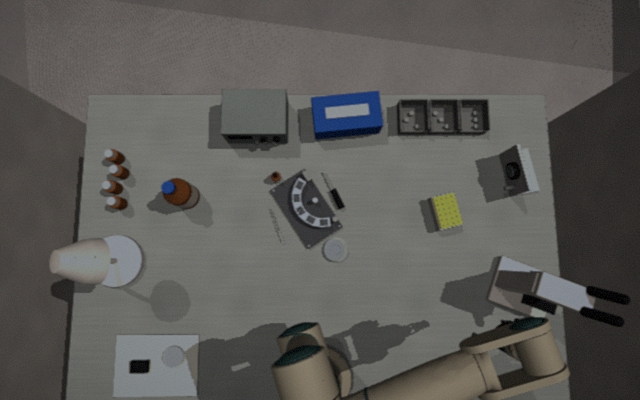

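View pics/side0.png

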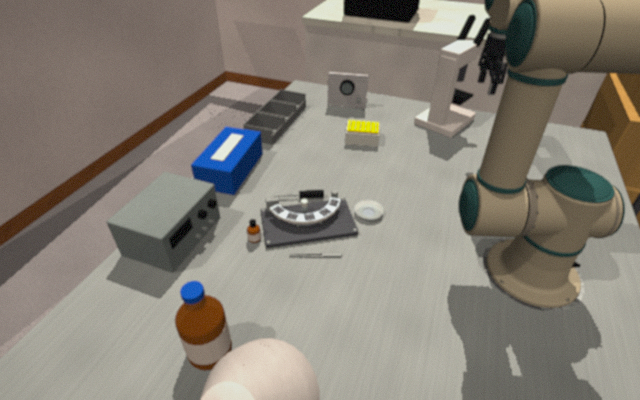

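The top view shows the jig around (307,208), with the white arc from (297,182) to (330,222). The dish is at (335,250), the dropper at (276,176), and the arm is clear of the jig. In the side view the jig is around (308,220). Next I'll crop both views.

```bash
cat > h.py <<'E'
import numpy as np,cv2
def load(n): return dict(np.load(n))
def ray(f,uv,z):
    uv=np.atleast_2d(uv).astype(float)
    d=np.c_[(uv[:,0]-f["cx"])/f["fx"],(uv[:,1]-f["cy"])/f["fy"],np.ones(len(uv))]@f["R"]
    c=-f["R"].T@f["t"]; return c+d*((z-c[2])/d[:,2])[:,None]
def proj(f,X):
    p=np.atleast_2d(X)@f["R"].T+f["t"]; return np.c_[f["fx"]*p[:,0]/p[:,2]+f["cx"],f["fy"]*p[:,1]/p[:,2]+f["cy"]]
E
python3 - <<'E'
from h import *
t=load("top0.npz");s=load("side0.npz")
a=cv2.resize(t["pixels"][160:265,255:360],(400,400),interpolation=cv2.INTER_CUBIC)
b=cv2.resize(s["pixels"][170:265,240:390],(400,253),interpolation=cv2.INTER_CUBIC)
o=np.zeros((400,800,3),np.uint8);o[:,:400]=a;o[:253,400:]=b
cv2.imwrite("pics/c0.png",o[...,::-1])
for n,f,bx in(("top",t,(255,160,360,240)),("side",s,(255,180,350,235))):
    g=f["pixels"].astype(int);x0,y0,x1,y1=bx
    m=np.zeros(g.shape[:2],np.uint8);m[y0:y1,x0:x1]=(g.min(2)>130)[y0:y1,x0:x1]
    k,l,st,c=cv2.connectedComponentsWithStats(m)
    print(n,[(st[i].tolist(),c[i].round(1).tolist()) for i in range(1,k) if st[i,4]>3])
E
```

```text
top [([299, 179, 6, 4, 7], [301.3, 180.3]), ([293, 188, 8, 6, 36], [296.3, 191.0]), ([313, 198, 4, 4, 12], [314.5, 199.5]), ([294, 202, 7, 6, 30], [296.9, 204.1]), ([300, 212, 9, 8, 33], [304.2, 215.5]), ([313, 218, 7, 8, 34], [316.4, 221.9])]
side [([255, 180, 95, 55, 2582], [298.0, 196.9])]
```

View pics/c0.png

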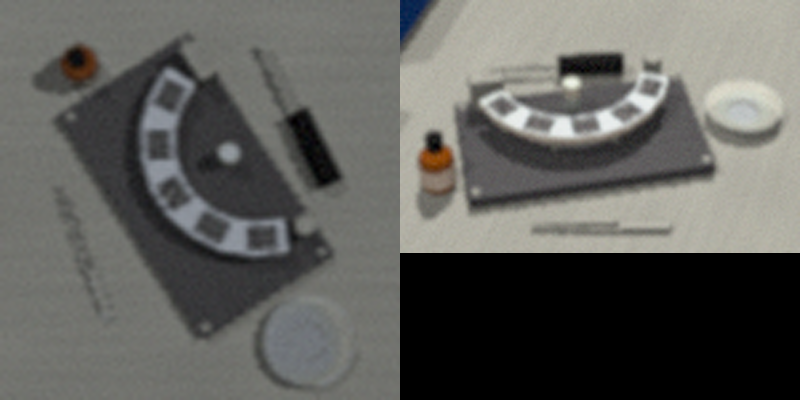

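The crop shows five tiles. Tile 5, by the dropper and block, is at crop (171,95). Tile 1, by the round post and dish, is at crop (263,237). In the side crop, tile 5 is at (503,106) and tile 1 at (655,84). I'll refine the tile centroids and triangulate.

```bash
cat > meas.py <<'E'
from h import *
from scipy.optimize import least_squares
# seeds tile1..5 in crop px
T=(np.array([[263,237],[211,228],[173,192],[159,144],[171,95]])+.5)/(400/105)-.5+[255,160]
S=(np.array([[255,84],[227,109],[185,124],[138,122],[103,106]])+.5)/(400/150)-.5+[240,170]
def refine(f,seed,r):
    g=cv2.cvtColor(f["pixels"],cv2.COLOR_RGB2GRAY).astype(np.float32);out=[]
    for u,v in seed:
        for _ in range(4):
            p=cv2.getRectSubPix(g,(8*r+1,8*r+1),(float(u),float(v))) if 0 else cv2.warpAffine(g,np.float32([[.125,0,u-r],[0,.125,v-r]]),(16*r+1,16*r+1),flags=cv2.INTER_LINEAR|cv2.WARP_INVERSE_MAP)
            th=(p.min()+p.max())/2;l,lab=cv2.connectedComponents((p<th).astype(np.uint8))
            yy,xx=np.mgrid[:p.shape[0],:p.shape[1]]
            w=np.clip(th-p,0,None)*(np.hypot(xx-8*r,yy-8*r)<8*r)
            u,v=u-r+(w*xx).sum()/w.sum()/8,v-r+(w*yy).sum()/w.sum()/8
        out.append((u,v))
    return np.array(out)
def arc(P): # fit pose of tiles to xy points
    a=np.radians([210,240,270,300,330]) # placeholder, set by sign below
    return P
E
python3 - <<'E'
from meas import *
t=load("top0.npz");s=load("side0.npz")
tr=refine(t,T,4);sr=refine(s,S,4)
print((tr-T).round(1).tolist(),(sr-S).round(1).tolist())
# triangulation
P1=np.diag([1,1,1.])@np.c_[t["R"],t["t"]];P2=np.c_[s["R"],s["t"]]
K=lambda f:np.array([[f["fx"],0,f["cx"]],[0,f["fy"],f["cy"]],[0,0,1]])
X=cv2.triangulatePoints(K(t)@P1,K(s)@P2,tr.T,sr.T);X=(X[:3]/X[3]).T
print("tri",X.round(4).tolist())
A=np.radians([150,120,90,60,30])
M=np.c_[90*np.cos(A),-67.5+90*np.sin(A)]/1000
for nm,P in(("top",ray(t,tr,.045)),("side",ray(s,sr,.045)),("tri",X)):
    r=least_squares(lambda q:(np.c_[np.cos(q[2])*M[:,0]-np.sin(q[2])*M[:,1]+q[0],np.sin(q[2])*M[:,0]+np.cos(q[2])*M[:,1]+q[1]]-P[:,:2]).ravel(),[.6,.03,.9+0.2])
    q=r.x;print(nm,P[:,:2].round(4).tolist(),"jig",q[:2].round(4),np.degrees(q[2]).round(2),"rms",np.sqrt((r.fun**2).mean()).round(4))
    c,sn=np.cos(q[2]),np.sin(q[2]);print("fit",(M@np.array([[c,sn],[-sn,c]])+q[:2]).round(4).tolist(), "posts",(np.array([[-.09,-.061],[.09,-.061]])@np.array([[c,sn],[-sn,c]])+q[:2]).round(3).tolist())
E
```

```text
[[-0.6, 0.1], [0.2, -0.3], [0.0, 0.1], [-0.3, 0.3], [-0.4, 0.2]] [[-1.7, 1.2], [-0.3, 1.0], [0.0, 0.5], [0.2, 0.4], [-0.2, 0.0]]
tri [[0.5276, -0.0147, 0.0459], [0.5378, 0.0299, 0.0453], [0.5691, 0.0649, 0.0458], [0.6133, 0.0788, 0.0458], [0.6586, 0.0685, 0.0454]]
top [[0.5278, -0.0147], [0.5375, 0.0298], [0.5691, 0.0649], [0.6129, 0.0787], [0.6583, 0.0684]] jig [0.5809 0.0457] 32.61 rms 0.0004
fit [[0.5274, -0.0153], [0.5374, 0.0302], [0.5688, 0.0646], [0.6132, 0.0787], [0.6587, 0.0687]] posts [[0.538, -0.054], [0.69, 0.043]]
side [[0.5277, -0.0158], [0.5383, 0.0296], [0.5697, 0.0641], [0.6143, 0.0782], [0.6592, 0.0681]] jig [0.5817 0.0451] 32.49 rms 0.0002
fit [[0.528, -0.0157], [0.5381, 0.0298], [0.5696, 0.0641], [0.614, 0.0781], [0.6595, 0.068]] posts [[0.539, -0.055], [0.69, 0.042]]
tri [[0.5276, -0.0147], [0.5378, 0.0299], [0.5691, 0.0649], [0.6133, 0.0788], [0.6586, 0.0685]] jig [0.5811 0.0457] 32.53 rms 0.0003
fit [[0.5275, -0.0151], [0.5376, 0.0303], [0.569, 0.0647], [0.6134, 0.0787], [0.6589, 0.0687]] posts [[0.538, -0.054], [0.69, 0.043]]
```

```bash
python3 - <<'E'
from h import *
t=load("top0.npz");s=load("side0.npz")
def P(f):
    v,u=np.mgrid[:400,:640];z=f["z_map"]
    return (np.dstack([(u-f["cx"])/f["fx"]*z,(v-f["cy"])/f["fy"]*z,z])-f["t"])@f["R"]
p=P(t)
for v in range(255,330,10): print(v,[tuple(p[v,u].round(2).tolist()) for u in(475,485,495,505,520,540)])
A=np.array([.198,-.486]);B=np.array([.5275,-.015])
q=np.concatenate([p.reshape(-1,3),P(s).reshape(-1,3)])
w=(q[:,:2]-A)@(B-A)/((B-A)@(B-A));d=np.abs(np.cross((B-A)/np.linalg.norm(B-A),q[:,:2]-A))
k=(w>.2)&(w<1)&(d<.12)&(q[:,2]>.03)&(q[:,2]<.6);print(k.sum(),[ (w[k&(w>a)&(w<a+.1)].size,q[k&(w>a)&(w<a+.1),2].max(initial=0).round(2)) for a in np.arange(.2,1,.1)])
E
```

```text
255 [(0.41, -0.55, -0.0), (0.41, -0.59, 0.01), (0.41, -0.62, 0.0), (0.41, -0.66, 0.0), (0.41, -0.71, 0.0), (0.41, -0.78, 0.0)]
265 [(0.38, -0.55, -0.0), (0.38, -0.58, 0.0), (0.38, -0.62, 0.01), (0.38, -0.65, 0.02), (0.38, -0.69, 0.03), (0.38, -0.78, -0.0)]
275 [(0.34, -0.55, -0.0), (0.34, -0.58, -0.0), (0.34, -0.61, 0.03), (0.35, -0.62, 0.09), (0.35, -0.61, 0.19), (0.35, -0.62, 0.29)]
285 [(0.31, -0.55, -0.0), (0.31, -0.58, 0.0), (0.31, -0.6, 0.03), (0.31, -0.6, 0.11), (0.32, -0.61, 0.2), (0.33, -0.62, 0.3)]
295 [(0.27, -0.54, 0.0), (0.27, -0.58, 0.0), (0.28, -0.6, 0.03), (0.27, -0.64, 0.03), (0.27, -0.69, 0.03), (0.3, -0.62, 0.3)]
305 [(0.24, -0.54, -0.0), (0.24, -0.58, -0.0), (0.24, -0.61, 0.01), (0.24, -0.63, 0.03), (0.24, -0.69, 0.03), (0.25, -0.72, 0.1)]
315 [(0.21, -0.54, 0.0), (0.21, -0.58, 0.0), (0.2, -0.61, -0.0), (0.2, -0.65, -0.0), (0.2, -0.7, -0.0), (0.21, -0.75, 0.03)]
325 [(0.17, -0.54, -0.0), (0.17, -0.57, -0.0), (0.17, -0.61, 0.0), (0.24, -0.44, 0.46), (0.25, -0.45, 0.52), (0.26, -0.48, 0.55)]
1172 [(959, np.float64(0.54)), (0, np.float64(0.0)), (0, np.float64(0.0)), (0, np.float64(0.0)), (0, np.float64(0.0)), (0, np.float64(0.0)), (0, np.float64(0.0)), (213, np.float64(0.06))]<stdin>:10: DeprecationWarning: Arrays of 2-dimensional vectors are deprecated. Use arrays of 3-dimensional vectors instead. (deprecated in NumPy 2.0)
```

The path is clear: the microscope stands beyond y = -0.6. I'll move above tile 1 and shut the fingers on the way.

Request:
apply_moves:
  commands:
    - [0.8, -0.52, 0, 0, 0, 0, 1]
    - [0.8, -0.52, 0, 0, 0, 0, 1]
    - [0.8, -0.52, 0, 0, 0, 0, 1]
    - [0.8, -0.52, 0, 0, 0, 0, 1]
    - [0.8, -0.52, 0, 0, 0, 0, 1]
    - [0.8, -0.52, 0, 0, 0, 0, 1]
    - [0.8, -0.52, 0, 0, 0, 0, 1]
    - [0.8, -0.52, 0, 0, 0, 0, 1]
    - [0.8, -0.52, 0, 0, 0, 0, 1]
    - [0.8, -0.52, 0, 0, 0, 0, 1]
    - [0.8, -0.52, 0, 0, 0, 0, 1]
    - [0.8, -0.52, 0, 0, 0, 0, 1]
    - [0.8, -0.52, 0, 0, 0, 0, 1]
    - [0.8, -0.52, 0, 0, 0, 0, 1]
    - [0.8, -0.52, 0, 0, 0, 0, 1]
    - [0.8, -0.52, 0, 0, 0, 0, 1]
    - [0.8, -0.52, 0, 0, 0, 0, 1]
    - [0.8, -0.52, 0, 0, 0, 0, 1]
    - [0.8, -0.52, 0, 0, 0, 0, 1]
    - [0.8, -0.52, 0, 0, 0, 0, 1]
  squeeze: 20

```text
time_s: 2.1
position: [0.5253, -0.0151, 0.2308]
tool_rot: [[0.926, 0.377, -0.001], [0.377, -0.926, -0.0], [-0.001, -0.0, -1.0]]
wrist_force: [0.2, -0.5, 1.3]
grip_width: 0.0002
finger_force: 0.0
```

Request:
apply_moves:
  commands:
    - [0, 0, 0.8, 0, 0, 0, 1]
    - [0, 0, 0.8, 0, 0, 0, 1]
    - [0, 0, 0.8, 0, 0, 0, 1]
    - [0, 0, 0.8, 0, 0, 0, 1]
    - [0, 0, 0.8, 0, 0, 0, 1]
    - [0, 0, 0, 0, 0, 0, 1]
    - [0, 0, 0, 0, 0, 0, 1]

```text
time_s: 2.8
position: [0.5248, -0.0162, 0.1115]
tool_rot: [[0.926, 0.377, -0.001], [0.377, -0.926, 0.0], [-0.001, -0.0, -1.0]]
wrist_force: [0.2, 0.5, 0.6]
grip_width: -0.0001
finger_force: 0.0
```

```bash
cat > st.py <<'E'
from bench import telemetry
import sys,numpy as np
s=telemetry.observe();R=s["tool_rot"];p=s["position"]
print(s["time_s"],p.round(4),s["wrist_force"].round(2),s["grip_width"].round(4),s["finger_force"]);print(R.round(4).tolist())
for n,x in zip("12345",[[.5275,-.0152],[.5377,.0302],[.5691,.0646],[.6135,.0785],[.6589,.0685]]):
    print(n,((R.T@(np.r_[x,p[2]]-p))/.03).round(3))
E
python3 st.py
```

```text
Traceback (most recent call last):
  File "st.py", line 4, in <module>
    print(s["time_s"],p.round(4),s["wrist_force"].round(2),s["grip_width"].round(4),s["finger_force"]);print(R.round(4).tolist())
                                                           ^^^^^^^^^^^^^^^^^^^^^
AttributeError: 'float' object has no attribute 'round'
```

Request:
apply_moves:
  commands:
    - [0.1, 0, 0.5, 0, 0, 0, 1]
    - [0, 0, 0.5, 0, 0, 0, 1]
    - [0, 0, 0.4, 0, 0, 0, 1]
    - [0, 0, 0.3, 0, 0, 0, 1]
    - [0, 0, 0, 0, 0, 0, 1]
    - [0, 0, 0, 0, 0, 0, 1]

```text
time_s: 3.4
position: [0.5277, -0.0151, 0.0603]
tool_rot: [[0.926, 0.377, -0.0], [0.377, -0.926, -0.0], [-0.0, 0.0, -1.0]]
wrist_force: [0.1, -0.3, 0.4]
grip_width: 0.0002
finger_force: 0.0
```

```bash
sed -i 's/s\["grip_width"\].round(4)/s["grip_width"]/' st.py; python3 st.py; python3 - <<'E'
from h import *
from bench import cams
o=[]
for n,(x0,y0,x1,y1) in(("top",(255,160,360,260)),("side",(260,140,365,240))):
    f=cams.grab_frame(n);o.append(cv2.resize(f["pixels"][y0:y1,x0:x1],(400,381),interpolation=cv2.INTER_CUBIC))
cv2.imwrite("pics/c1.png",np.hstack(o)[...,::-1])
E
```

```text
3.4 [ 0.5277 -0.0151  0.0603] [ 0.1  -0.31  0.41] 0.00019293232316100586 0.0
[[0.9261, 0.3772, -0.0001], [0.3772, -0.9261, -0.0001], [-0.0001, 0.0, -1.0]]
1 [-0.009 -0.     0.   ]
2 [ 0.877 -1.274 -0.   ]
3 [ 2.279 -1.941 -0.   ]
4 [ 3.825e+00 -1.812e+00 -1.000e-03]
5 [ 5.10e+00 -9.32e-01 -1.00e-03]
```

View pics/c1.png

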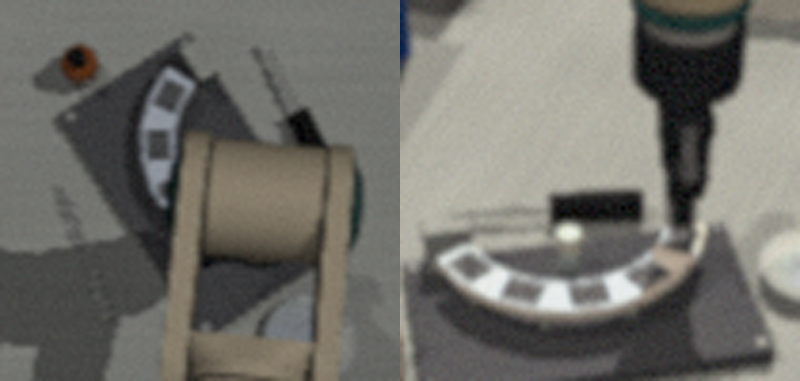

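The side crop shows the shut fingertips directly over tile 1 (680,235), just beside the round post. Now a slow descent.

Request:
apply_moves:
  commands:
    - [0, 0, 0.2, 0, 0, 0, 1]
    - [0, 0, 0.2, 0, 0, 0, 1]
    - [0, 0, 0.07, 0, 0, 0, 1]
    - [0, 0, 0.05, 0, 0, 0, 1]
    - [0, 0, 0.05, 0, 0, 0, 1]
    - [0, 0, 0, 0, 0, 0, 1]
    - [0, 0, 0, 0, 0, 0, 1]

```text
time_s: 4.2
position: [0.5278, -0.0151, 0.0434]
tool_rot: [[0.926, 0.377, 0.0], [0.377, -0.926, -0.0], [0.0, 0.0, -1.0]]
wrist_force: [-1.1, 0.2, 1.6]
grip_width: 0.0001
finger_force: 0.6
```

Request:
apply_moves:
  commands:
    - [0, 0, 0.05, 0, 0, 0, 1]
    - [0, 0, 0.04, 0, 0, 0, 1]
    - [0, 0, 0, 0, 0, 0, 1]
    - [0, 0, 0, 0, 0, 0, 1]
    - [0, 0, 0, 0, 0, 0, 1]

```text
time_s: 4.7
position: [0.5279, -0.0151, 0.0407]
tool_rot: [[0.926, 0.377, 0.001], [0.377, -0.926, -0.0], [0.001, 0.0, -1.0]]
wrist_force: [0.0, 0.9, 2.7]
grip_width: 0.0002
finger_force: 1.5
```

Request:
apply_moves:
  commands:
    - [0.071, -0.139, 0, 0, 0, 0, 1]
    - [0.071, -0.139, 0, 0, 0, 0, 1]
    - [0.071, -0.139, 0, 0, 0, 0, 1]
    - [0.071, -0.139, 0, 0, 0, 0, 1]
    - [0.071, -0.139, 0, 0, 0, 0, 1]
    - [0.106, -0.115, 0, 0, 0, 0, 1]
    - [0.106, -0.115, 0, 0, 0, 0, 1]
    - [0.106, -0.115, 0, 0, 0, 0, 1]
    - [0.106, -0.115, 0, 0, 0, 0, 1]
    - [0.106, -0.115, 0, 0, 0, 0, 1]
    - [0, 0, 0, 0, 0, 0, 1]
    - [0, 0, 0, 0, 0, 0, 1]

```text
time_s: 5.9
position: [0.5382, 0.031, 0.0406]
tool_rot: [[0.926, 0.378, 0.001], [0.378, -0.926, 0.001], [0.001, -0.001, -1.0]]
wrist_force: [0.3, 2.5, 3.2]
grip_width: -0.0003
finger_force: 1.6
```

```bash
python3 st.py
```

```text
5.9 [0.5382 0.031  0.0406] [0.33 2.55 3.19] -0.0002665896444954582 1.5559899249092268
[[0.926, 0.3776, 0.0008], [0.3776, -0.926, 0.0014], [0.0013, -0.001, -1.0]]
1 [-0.912  1.292 -0.002]
2 [-0.026  0.019 -0.   ]
3 [ 1.376 -0.647  0.002]
4 [ 2.922 -0.517  0.004]
5 [4.197 0.363 0.005]
```

Tracking is accurate and the force is about 3 N. Next: tile 3, then tile 4.

Request:
apply_moves:
  commands:
    - [0.131, -0.086, 0, 0, 0, 0, 1]
    - [0.131, -0.086, 0, 0, 0, 0, 1]
    - [0.131, -0.086, 0, 0, 0, 0, 1]
    - [0.131, -0.086, 0, 0, 0, 0, 1]
    - [0.131, -0.086, 0, 0, 0, 0, 1]
    - [0.149, -0.045, 0, 0, 0, 0, 1]
    - [0.149, -0.045, 0, 0, 0, 0, 1]
    - [0.149, -0.045, 0, 0, 0, 0, 1]
    - [0.149, -0.045, 0, 0, 0, 0, 1]
    - [0.149, -0.045, 0, 0, 0, 0, 1]
    - [0, 0, 0, 0, 0, 0, 1]
    - [0, 0, 0, 0, 0, 0, 1]

```text
time_s: 7.1
position: [0.5701, 0.0649, 0.0409]
tool_rot: [[0.926, 0.377, 0.002], [0.377, -0.926, 0.001], [0.002, -0.0, -1.0]]
wrist_force: [1.7, 2.5, 3.1]
grip_width: 0.0001
finger_force: 1.5
```

```bash
python3 st.py
```

```text
7.1 [0.5701 0.0649 0.0409] [1.73 2.46 3.07] 9.87515762610393e-05 1.4847825318793184
[[0.926, 0.3775, 0.002], [0.3775, -0.926, 0.001], [0.0022, -0.0002, -1.0]]
1 [-2.323  1.935 -0.006]
2 [-1.437  0.662 -0.003]
3 [-0.035 -0.005 -0.   ]
4 [1.511 0.125 0.003]
5 [2.786 1.005 0.006]
```

Request:
apply_moves:
  commands:
    - [0.153, -0.008, 0, 0, 0, 0, 1]
    - [0.153, -0.008, 0, 0, 0, 0, 1]
    - [0.153, -0.008, 0, 0, 0, 0, 1]
    - [0.153, -0.008, 0.002, 0, 0, 0, 1]
    - [0.153, -0.008, 0.002, 0, 0, 0, 1]
    - [0.15, 0.034, 0.002, 0, 0, 0, 1]
    - [0.15, 0.034, 0.002, 0, 0, 0, 1]
    - [0.15, 0.034, 0, 0, 0, 0, 1]
    - [0.15, 0.034, 0, 0, 0, 0, 1]
    - [0.15, 0.034, 0, 0, 0, 0, 1]
    - [0, 0, 0, 0, 0, 0, 1]
    - [0, 0, 0, 0, 0, 0, 1]

```text
time_s: 8.3
position: [0.6138, 0.0779, 0.0407]
tool_rot: [[0.926, 0.377, 0.002], [0.377, -0.926, 0.0], [0.002, 0.001, -1.0]]
wrist_force: [2.0, -0.1, 3.2]
grip_width: -0.0001
finger_force: 1.5
```

```bash
python3 st.py
```

```text
8.3 [0.6138 0.0779 0.0407] [ 1.95 -0.12  3.18] -0.00013349338146760286 1.5413784049451351
[[0.9261, 0.3772, 0.0024], [0.3772, -0.9261, 0.0003], [0.0023, 0.0006, -1.0]]
1 [-3.836  1.789 -0.008]
2 [-2.95   0.516 -0.006]
3 [-1.549 -0.151 -0.004]
4 [-0.003 -0.022 -0.   ]
5 [1.273 0.858 0.003]
```

Request:
apply_moves:
  commands:
    - [0.139, 0.068, 0, 0, 0, 0, 1]
    - [0.139, 0.068, 0, 0, 0, 0, 1]
    - [0.139, 0.068, 0, 0, 0, 0, 1]
    - [0.139, 0.068, 0, 0, 0, 0, 1]
    - [0.139, 0.068, 0, 0, 0, 0, 1]
    - [0.115, 0.104, 0, 0, 0, 0, 1]
    - [0.115, 0.104, 0, 0, 0, 0, 1]
    - [0.115, 0.104, 0, 0, 0, 0, 1]
    - [0.115, 0.104, 0, 0, 0, 0, 1]
    - [0.115, 0.104, 0, 0, 0, 0, 1]
    - [0, 0, 0, 0, 0, 0, 1]
    - [0, 0, 0, 0, 0, 0, 1]
    - [0, 0, 0, 0, 0, 0, 1]
    - [0, 0, 0, 0, 0, 0, 1]

```text
time_s: 9.7
position: [0.6584, 0.068, 0.0406]
tool_rot: [[0.926, 0.377, 0.002], [0.377, -0.926, -0.0], [0.001, 0.001, -1.0]]
wrist_force: [2.2, -0.7, 3.5]
grip_width: -0.0001
finger_force: 1.6
```

```bash
python3 st.py; python3 - <<'E'
from h import *
from bench import cams
o=[]
for n,(x0,y0,x1,y1) in(("top",(255,160,360,260)),("side",(250,140,355,240))):
    f=cams.grab_frame(n);o.append(cv2.resize(f["pixels"][y0:y1,x0:x1],(400,381),interpolation=cv2.INTER_CUBIC))
cv2.imwrite("pics/c2.png",np.hstack(o)[...,::-1])
E
```

```text
9.7 [0.6584 0.068  0.0406] [ 2.23 -0.7   3.53] -9.500368949958945e-05 1.5543507098300324
[[0.9262, 0.377, 0.0015], [0.377, -0.9262, -0.0004], [0.0012, 0.001, -1.0]]
1 [-5.088e+00  9.240e-01 -5.000e-03]
2 [-4.203 -0.349 -0.006]
3 [-2.801 -1.017 -0.004]
4 [-1.255 -0.888 -0.002]
5 [ 0.021 -0.009  0.   ]
```

View pics/c2.png

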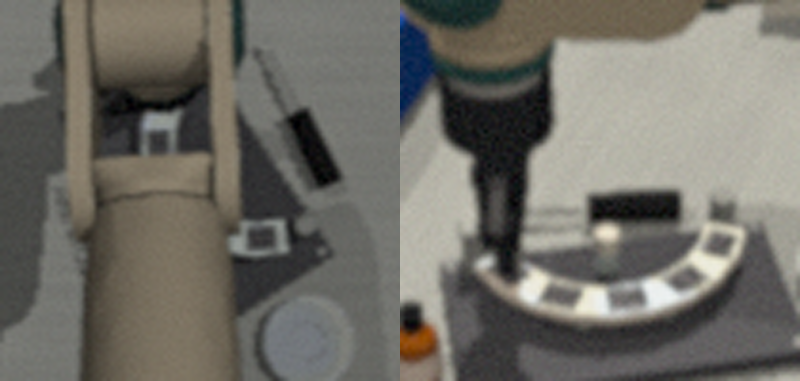

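The side crop shows the fingertips resting on tile 5 at (508,265), tiles 1 to 4 uncovered, and the visible bystanders (vial, dropper, dish, driver) where they stood. I'm handing in.

```bash
python3 -c "from bench import workorder;print(workorder.hand_in())"
```

```text
the job is handed in; nothing more can be done
None
```

I stroked tiles 1 to 5 in one pass at about 3 N (roughly 4–5 mm of spring) and handed the job in at about 10 s with tile 5 still held lightly pressed; `hand_in` returned no verdict.

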